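# Zero the burrs of a tea mill and lock the setting

### The job

Set the grind on the tea mill whose hopper is off: turn its wing screw clockwise until you feel it bottom, firmly but without forcing it, then back it off a quarter turn. Then press the lock pin beside it gently all the way down, let go, and leave the other mill and everything else as it stands.

Things in the scene. Friction and masses are not known exactly. Their poses are not given: they have to be found in the camera images.
- mill: the tea mill to be set: brushed steel box 140 x 220 mm (x by y), 110 mm high, on a 150 x 230 mm black foot, fixed to the counter, hopper off. Origin: centre of its underside, z up, black catch drawer on its -x side. On its flat top stand only the wing screw, axis vertical at (0, -30 mm), and the lock pin, axis vertical at (0, +65 mm)
- wing (a point): grip point of the wing screw: on its axis, 148 mm above the counter; turns with the screw, never rises, stays where left. The wing is an upright steel bar 50 mm long (point x), 14 mm thick (point y), from 128 to 162 mm above the counter, on a disc of radius 24 mm with its top at 128 mm, over a fixed collar of radius 34 mm up to 120 mm
- burr_gap (a joint): gap between the burrs inside the mill, m, driven by the wing screw at 0.5 mm a turn (clockwise from above closes it): 0 where the screw bottoms, 0.000125 a quarter turn back; the reading's noise is far coarser than that, so the bottom must be felt. It starts 0.32 to 0.48 turn from the bottom, at any angle of the wing
- burr_squeeze (a joint): elastic give of the burr carrier under the screw's torque, m, 0.00025 per N m, again below the reading's noise. Turning the screw either way takes a steady 0.08 N m. Once bottomed, the torque climbs by 2 N m for each further rad of the wing and springs back when let go: at 0.2 to 0.4 N m it is bottomed firmly, above 0.6 N m it is forced
- pin_top (a point): centre of the flat top of the lock pin: an upright steel pin 20 mm in diameter, 130 mm above the counter when up, in a low fixed bush of radius 16 mm that reaches 114 mm; 95 mm from the wing screw's axis
- lock_pin (a joint): how far the lock pin is pressed down, m: 0 up (start), 0.010 fully down, when its top stands 6 mm above the bush. It slides with 4 N of friction, ends on a rubber washer that gives 1 mm per 4 N, and stays where it is left
- mill_full: the other mill, the same steel box fixed to the counter but with a glass hopper and black lid on it, 224 mm high in all; origin at the centre of its underside. To be left alone
- hopper: loose bystander: open glass funnel, 110 mm across, 85 mm high; origin at the centre of its underside
- cup0: loose bystander: glass cup, 68 mm across, 62 mm high; origin at the centre of its underside
- cup1: loose bystander: glass cup like cup0
- jar0: loose bystander: tea jar with black lid, 72 mm across, 120 mm high; origin at the centre of its underside
- jar1: loose bystander: tea jar like jar0
- brush: loose bystander: cleaning brush 160 mm long lying in front of the mill to be set, under 40 mm high; its x along its length

How it is judged (in metres and radians):
On the way, in this order (a step that is already met when the one before it is completed fails the run):
1. the wing screw is turned in until it bottoms firmly (value of joint burr_gap below 9.5e-06 m and value of joint burr_squeeze above 3.75e-05 m), for 0.1 s.
2. the wing screw is backed off a quarter turn from the bottom (value of joint burr_gap between 9.71e-05 and 0.0001529 m), for 0.4 s.
3. the lock pin is pressed down, the screw still backed off a quarter turn (all of step 2 and value of joint lock_pin above 0.008 m), for 0.1 s.
At the end, for the whole second after the job is handed in: the wing screw rests a quarter turn (90 degrees, give or take 20) back from where it just bottoms, and the lock pin is down at least 8 of its 10 mm (all of step 3); the robot touches nothing.
It fails at once if the wing screw is forced with more than 0.6 N m (value of joint burr_squeeze above 0.00015 m).
It fails at once if the lock pin is pushed with more than 40 N (contact force between lock_pin and anything else above 40 N).
It fails at once if the other mill is touched (contact force between any of the arm, the fingers and mill_full above 2 N).
It fails at once if a bystander is moved more than 30 mm (distance of any of hopper, cup0, cup1, jar0, jar1, brush from where it was at the start of the episode above 0.03 m).
It also fails if it takes over 69 s, if anything falls off the work surface, if the arm or the gripper's body presses on something with over 40 N, if the wrist force passes 120 N, or if a joint passes its speed limit or range.

### The arm

A 6-joint arm with a two-finger parallel gripper is mounted at the origin on the work surface. World frame = base frame: x ahead of the robot, y to its left, z up, the work surface at z = 0. Lengths are in m, angles in degrees, forces in N, time in s.
With the tool pointing down it reaches from about 0.3 to 0.75 m from the base axis. Payload 8.5 kg.
Tool frame: the origin (TCP) lies on the centre line of the jaws, within the pads' length; the fingertips stand 17 mm ahead of it and the grasp point (between the pads) lies 2 mm behind it; z points along the fingers, y is the direction in which the jaws open and shut (so a half turn about z gives the same grasp; the last joint's range is limited). The gripper opens to 85 mm and grips with 20 to 120 N. Pads are 22 mm wide; open, the fingers measure 114 mm over their backs; the gripper's body (76 mm by 85 mm) begins 54 mm behind the grasp point. The pads swing forward as they close: fully open they stand 13 mm farther back than shut.
Start: joints at [-88.081, 21.807, 74.336, -0, 83.858, -12.336], TCP at [0.135, -0.533, 0.248] pointing down, gripper open.
Joint ranges: [-178.18, 178.18], [-50.72, 133.34], [12.68, 142.11], [-81.47, 261.47], [9.98, 163.14], [-165.26, 165.26]. Speed limits (degrees/s): [136.94, 136.94, 180, 180, 180, 180].

### API

Orientations are given as a 3x3 rotation matrix whose columns are the frame's x, y, z axes.
In Python, from rig import env, imaging, close_job gives the robot as it stands.
- The arm moves only by the tool step_arm, never from a script. Its argument "steps" is one flat list of numbers, 7 for each row, row after row: the opening, from 0 (shut) to 1 (fully open), then the shift along the tool's x, y, z as a fraction of full scale, then the turn, a rotation vector about the tool's x, y, z as a fraction of full scale. A call has 1 to 10 rows; each row is the pose to reach, as a shift and turn from the pose commanded when the call began, along the tool's axes at that moment; what a row does not reach only later rows make up. Full scale, the value 1, is 0.3 m for a shift and 45 degrees for a turn. A row lasts 1/10 s, in which the tool goes at most 50 mm and 8.59 degrees, less where a joint would pass 70% of its speed; a pose out of reach is approached as far as the arm can. A call with a number of a shift or a turn outside -1 to 1 is refused whole. A call with a gripper value outside its range is refused whole. The fingers move at their own pace and stop on an object; "grip_force" is the grip in N (left out, the last holds). Time passes only in rows, so rows that repeat a pose let the fingers close. It gives the time, the measured TCP pose, the force and the opening at its end, in the units of the state.
- env.observe(): the state, without advancing time (a new reading comes with each control period).
- imaging.get_image(name): name is "scene" or "top" or "wrist"; returns (picture, depth): 480x640x3 uint8, blue, green, red; 480x640 float32, m along the optical axis (not along the pixel's ray), 0 where there is no reading.
- imaging.get_calibration(name): a dict with "camera_matrix" (3x3 intrinsics, pixels), "world_from_camera" (4x4, takes a point from camera to world coordinates). Camera axes: x right, y down, z forward; pixel columns grow to the right and rows downward; lengths in m; the calibration is good to about 2 mm. A picture is of the moment at which its call begins: read the wrist's pose just before it. get_calibration takes no time and is no camera call; for the wrist camera it gives the pose at the moment of the call.
- close_job(): hands the job in, once; it reports no verdict.
Trained networks look in the newest picture that a camera, given by its name, has taken for a name from the list of things; names that differ only in an ending like _2 or _b are one class to them, and where a whole thing is asked for, a point or a joint stands for the part that bears it (a point fixed in the world has none). Each returns a list of dicts, best first, with "score" (0 to 1); they miss things now and then, are a little off and sometimes report something else, mostly with a low value. They report only what shows in the picture. A call takes as long as a camera call.
- imaging.spot_in(camera, target): "pixel" ([column, row] in pixels, amid what is visible of it).
- imaging.regions_of(camera, target): "mask" (480x640 bool, what is visible of it) and "pixel" ([column, row] in pixels, amid what is visible of it).
- imaging.pinpoint(camera, target): "pixel" ([column, row] in pixels: a listed point, or the origin of a listed thing).
The state is a dict: "time_s": time; "q": joint angles; "qvel": joint speeds; "joint_efforts": joint torques, N m; "position": TCP position; "tool_rot": TCP orientation; "ft_force": force on the tool from outside, world axes, zero at the start; "wrist_torque": the same for the moment, N m; "grip_width": finger opening in m.
Only numpy, scipy, OpenCV 4.12 (cv2) and the standard library are available. Lean on these libraries where they do the work, as an engineer would, in place of code of your own. Each camera call takes 0.05 s, during which the arm holds its last target.

## Working session

There is one attempt and no reset: what is moved stays moved. The work goes in short steps, Python scripts to look and compute and a tool call to move; the robot and the scene stay as the last step left them, time stands still between calls to the robot, and variables do not carry over. Pictures are saved under pics/ and viewed, and the job is handed in when it is done.

Besides the shell and the picture viewer there is one more tool, called after "Emit:" as name(argument=value, ...), one argument or row to a line, values as JSON. step_arm: Moves the arm, as the interface text tells. Shift numbers are shares of 0.3 m and turn numbers shares of 45 degrees, none past 1 either way. Its arguments: {"type":"object","properties":{"steps":{"type":"array","items":{"type":"number"}},"grip_force":{"type":"number"}},"required":["steps"]}

```bash
ls; mkdir -p pics; python3 - <<'E'
from rig import env, imaging
import cv2
s=env.observe()
for k,v in s.items(): print(k,v)
for n in ("scene","top","wrist"):
    im,d=imaging.get_image(n); cv2.imwrite(f"pics/{n}0.png",im)
    c=imaging.get_calibration(n); print(n,c)
E
```

```text
pics
time_s 0.0
q [-8.80780599e+01  2.18392304e+01  7.43854563e+01 -6.43689784e-05
  8.38585509e+01 -1.23352176e+01]
qvel [-0.05318707 -0.0514279  -0.05797643  0.03773482  0.06098568  0.00307651]
joint_efforts [-6.04481138e-04 -4.48455799e+01 -2.31281090e+01 -2.37952245e-04
  4.64803466e-03  2.09121936e-06]
position [ 0.13544406 -0.53277464  0.24772412]
tool_rot [[ 9.69200129e-01  2.46274455e-01 -4.98391675e-05]
 [ 2.46274266e-01 -9.69199091e-01  1.45191373e-03]
 [ 3.09265187e-04 -1.41946908e-03 -9.99998945e-01]]
ft_force [0.66190857 0.38771563 0.62027006]
wrist_torque [ 0.02995093 -0.00699686  0.03147113]
grip_width 0.08553929303013268
scene {'camera_matrix': array([[448.18994134,   0.        , 322.52437714],
       [  0.        , 448.18994134, 240.63679161],
       [  0.        ,   0.        ,   1.        ]]), 'world_from_camera': array([[ 0.73425973,  0.46544882, -0.49418624,  1.02571054],
       [ 0.67864959, -0.52175531,  0.51691984, -0.48763691],
       [-0.01724457, -0.71493272, -0.69898057,  0.76573781],
       [ 0.        ,  0.        ,  0.        ,  1.        ]])}
top {'cam
[... 276 characters left out ...]
935781,  0.02572552, -0.00574979],
       [-0.03051425, -0.17649467, -0.9838285 ,  0.92712216],
       [ 0.        ,  0.        ,  0.        ,  1.        ]])}
wrist {'camera_matrix': array([[431.66666991,   0.        , 316.9722815 ],
       [  0.        , 431.66666991, 242.06470157],
       [  0.        ,   0.        ,   1.        ]]), 'world_from_camera': array([[ 2.46849109e-01, -9.21143310e-01, -3.00932749e-01,
         2.12219427e-01],
       [-9.69053918e-01, -2.34597155e-01, -7.68028618e-02,
        -5.14989424e-01],
       [ 1.48475620e-04,  3.10578778e-01, -9.50547632e-01,
         3.74327128e-01],
       [ 0.00000000e+00,  0.00000000e+00,  0.00000000e+00,
         1.00000000e+00]])}
```

View pics/scene0.png

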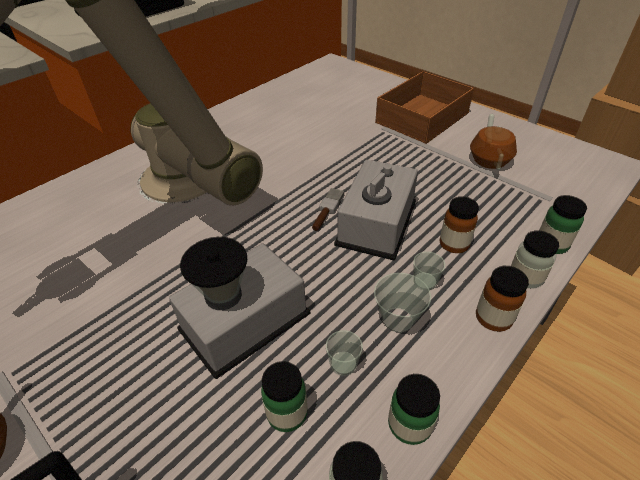

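View pics/top0.png

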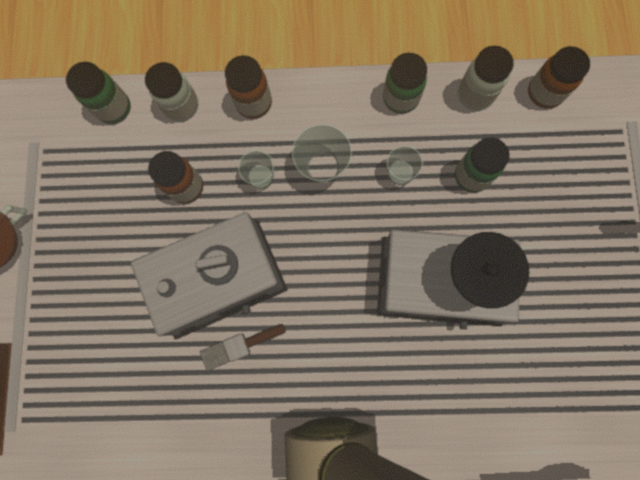

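The scene and top views show the mill without its hopper on the +y side: in the top view the wing is at about (213,262) and the pin at (165,288). The full mill is at (460,275) and the brush at (245,347). I'll measure next.

```bash
cat > h.py <<'E'
import numpy as np, cv2
from rig import env, imaging
def ray(cal,px):
    K=cal["camera_matrix"];T=cal["world_from_camera"]
    d=T[:3,:3]@np.linalg.inv(K)@np.array([px[0],px[1],1.]);return T[:3,3],d
def at_z(cal,px,z):
    o,d=ray(cal,px);return o+d*(z-o[2])/d[2]
def cloud(cal,dep):
    K=cal["camera_matrix"];T=cal["world_from_camera"]
    v,u=np.mgrid[0:480,0:640]
    P=np.stack([(u-K[0,2])/K[0,0]*dep,(v-K[1,2])/K[1,1]*dep,dep],-1)
    W=P@T[:3,:3].T+T[:3,3]; W[dep<=0]=np.nan; return W
E
python3 - <<'E'
from h import *
for n in ("top","scene"):
    im,d=imaging.get_image(n);c=imaging.get_calibration(n);W=cloud(c,d)
    np.save(f"{n}_W.npy",W)
    for t,z in (("wing",.148),("pin_top",.130),("mill",0),("mill_full",0)):
        for r in imaging.pinpoint(n,t)[:2]: print(n,t,np.round(r["pixel"],1),round(r["score"],2),np.round(at_z(c,r["pixel"],z),4))
    # height-sliced clusters near mill
    P=W.reshape(-1,3)
    reg=(P[:,1]>.05)&(P[:,1]<.5)&(P[:,0]>.25)&(P[:,0]<.6)
    top=P[reg&(abs(P[:,2]-.11)<.004)]
    print("top pts",len(top),cv2.minAreaRect(top[:,:2].astype(np.float32)*1000))
    w=P[reg&(P[:,2]>.15)&(P[:,2]<.175)]; print("wing pts",len(w),w.mean(0),w[:,2].max(),cv2.minAreaRect(w[:,:2].astype(np.float32)*1000))
E
```

```text
top wing [212.4 263.4] 0.66 [0.5508 0.1912 0.148 ]
top wing [401.8 172.9] 0.36 [ 0.6927 -0.1218  0.148 ]
top pin_top [159.8 286.6] 0.43 [0.5172 0.2824 0.13  ]
top mill_full [441.7 280.7] 0.61 [ 0.526  -0.2074  0.    ]
top pts 7697 ((438.0560302734375, 175.59515380859375), (362.8724060058594, 217.93975830078125), 22.614891052246094)
wing pts 569 [0.41955412 0.13106084 0.16190921] 0.174922515315165 ((409.73577880859375, 123.07041931152344), (338.5767517089844, 49.626224517822266), 25.379751205444336)
scene wing [375.9 182.2] 0.63 [0.5507 0.189  0.148 ]
scene wing [373.6 222. ] 0.4 [0.6301 0.0792 0.148 ]
scene pin_top [388.7 167. ] 0.58 [0.5226 0.2774 0.13  ]
scene pin_top [455.9 244. ] 0.4 [0.7818 0.153  0.13  ]
scene mill [374.7 226.7] 0.69 [0.5483 0.203  0.    ]
top pts 2252 ((438.351318359375, 175.25399780273438), (362.0869445800781, 222.42840576171875), 21.272268295288086)
wing pts 188 [0.48051331 0.15047833 0.15995239] 0.174732467351857 ((428.23797607421875, 120.58909606933594), (312.61761474609375, 52.09200668334961), 28.718341827392578)
```

```bash
python3 - <<'E'
from h import *
for n in ("top","scene"):
    W=np.load(f"{n}_W.npy");P=W.reshape(-1,3)
    r=np.hypot(P[:,0]-.551,P[:,1]-.19)
    top=P[(r<.2)&(abs(P[:,2]-.11)<.003)&(P[:,0]>.4)]
    print("top",len(top),cv2.minAreaRect(top[:,:2].astype(np.float32)*1000), np.median(top[:,2]))
    w=P[(r<.04)&(P[:,2]>.155)&(P[:,2]<.168)]
    print("wing",len(w),w.mean(0),cv2.minAreaRect(w[:,:2].astype(np.float32)*1000))
    r2=np.hypot(P[:,0]-.52,P[:,1]-.28)
    w=P[(r2<.03)&(P[:,2]>.125)&(P[:,2]<.135)]
    print("pin",len(w),w.mean(0),cv2.minAreaRect(w[:,:2].astype(np.float32)*1000))
    for nm in ("wing",):
        for m in imaging.regions_of(n,nm)[:1]:
            mm=m["mask"];print("mask",mm.sum(),m["score"])
im,_=imaging.get_image("top")
cv2.imwrite("pics/topcrop.png",cv2.resize(im[200:350,120:300],None,fx=4,fy=4,interpolation=cv2.INTER_CUBIC))
E
```

```text
top 8127 ((598.3206176757812, 242.4400634765625), (262.5281066894531, 217.44699096679688), 22.77825164794922) 0.10933813139123849
wing 276 [0.55228083 0.19026301 0.16071978] ((552.6318969726562, 190.8419952392578), (14.34014892578125, 50.238155364990234), 10.017489433288574)
pin 112 [0.51646826 0.27831611 0.12879081] ((516.6829223632812, 278.79180908203125), (17.911108016967773, 19.030975341796875), 47.03117752075195)
mask 676 0.96
top 2614 ((601.337158203125, 240.21214294433594), (264.5886535644531, 222.67169189453125), 22.269760131835938) 0.11026377631668116
wing 110 [0.5557102  0.18610209 0.16112042] ((554.0133056640625, 190.0076446533203), (14.28431510925293, 52.256778717041016), 10.540762901306152)
pin 43 [0.51866085 0.27517744 0.12950198] ((517.7984008789062, 276.8764343261719), (19.13652229309082, 17.60137176513672), 42.51792526245117)
mask 367 0.8
```

View pics/topcrop.png

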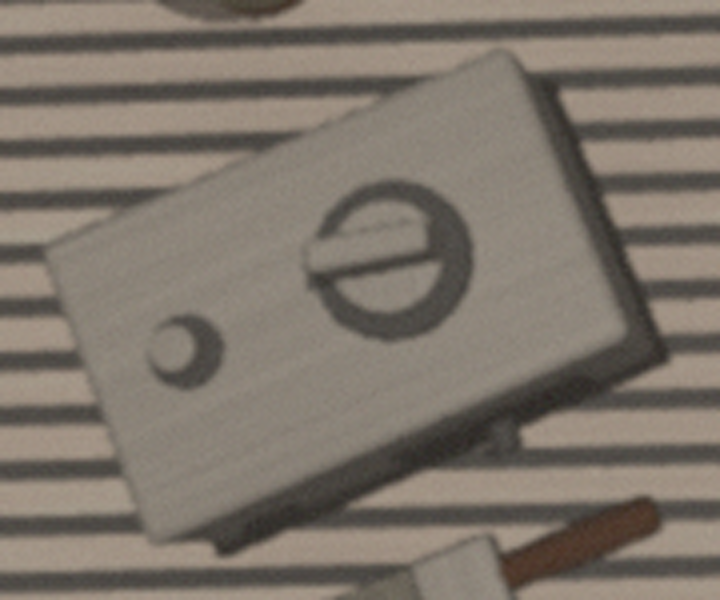

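The wing is at about (0.553, 0.190) with its long axis near 100°. The pin is at about (0.517, 0.278), and both cameras agree on these. The wing-to-pin distance comes out at 95 mm, as specified. I'll raise first and then cross over.

Emit:
step_arm(
  steps=[1, 0, 0, -0.17, 0, 0, 0, 1, 0, 0, -0.33, 0, 0, 0, 1, 0.12, -0.12, -0.33, 0, 0, -0.19, 1, 0.24, -0.24, -0.33, 0, 0, -0.38, 1, 0.36, -0.36, -0.33, 0, 0, -0.57, 1, 0.47, -0.48, -0.33, 0, 0, -0.76, 1, 0.59, -0.6, -0.33, 0, 0, -0.95, 1, 0.7, -0.72, -0.33, 0, 0, -0.95, 1, 0.82, -0.84, -0.33, 0, 0, -0.95, 1, 0.94, -0.96, -0.33, 0, 0, -0.95],
  grip_force=40,
)

```text
time_s: 1.8
position: [0.3366, -0.1852, 0.3476]
tool_rot: [[0.545, 0.838, 0.001], [0.838, -0.545, -0.001], [-0.0, 0.001, -1.0]]
ft_force: [1.1, 0.6, 0.3]
grip_width: 0.0854
```

```bash
cat >> h.py <<'E'
def goto(p,ang=None):
    s=env.observe();R=np.array(s["tool_rot"]);pos=np.array(s["position"])
    a=np.degrees(np.arctan2(R[1,0],R[0,0]))
    print("t",round(s["time_s"],2),"pos",np.round(pos,4),"xang",round(a,2),"q6",round(s["q"][5],1),"tilt",np.round(R[:2,2],4))
    print("shift frac",np.round(R.T@(np.array(p)-pos)/.3,3), "turn frac", None if ang is None else np.round(-((ang-a+180)%360-180)/45,3))
def st():
    s=env.observe();R=np.array(s["tool_rot"]);a=np.degrees(np.arctan2(R[1,0],R[0,0]))
    print("t",round(s["time_s"],2),"pos",np.round(s["position"],4),"xang",round(a,2),"q6",round(s["q"][5],2),"F",np.round(s["ft_force"],2),"M",np.round(s["wrist_torque"],3),"w",round(s["grip_width"],4))
E
python3 -c "
from h import *
goto([.553,.19,.30],100)"
```

```text
t 1.8 pos [ 0.3366 -0.1852  0.3476] xang 56.97 q6 -13.6 tilt [ 0.0007 -0.0006]
shift frac [ 1.442 -0.077  0.158] turn frac -0.956
```

Emit:
step_arm(
  steps=[1, 0.15, -0.01, 0, 0, 0, -0.16, 1, 0.3, -0.02, 0, 0, 0, -0.32, 1, 0.45, -0.03, 0, 0, 0, -0.48, 1, 0.6, -0.04, 0, 0, 0, -0.64, 1, 0.75, -0.05, 0, 0, 0, -0.8, 1, 0.9, -0.06, 0, 0, 0, -0.956, 1, 0.98, -0.077, 0, 0, 0, -0.956],
)

```text
time_s: 2.5
position: [0.4779, 0.0747, 0.347]
tool_rot: [[-0.18, 0.984, -0.0], [0.984, 0.18, 0.0], [0.0, -0.0, -1.0]]
ft_force: [1.1, -0.4, 0.5]
grip_width: 0.0855
```

```bash
python3 -c "
from h import *
goto([.553,.19,.30],100)"
```

```text
t 2.5 pos [0.4779 0.0747 0.347 ] xang 100.36 q6 -15.5 tilt [-0.0001  0.0004]
shift frac [0.333 0.315 0.157] turn frac 0.008
```

Emit:
step_arm(
  steps=[1, 0.14, 0.13, 0.05, 0, 0, 0, 1, 0.25, 0.24, 0.1, 0, 0, 0, 1, 0.333, 0.315, 0.157, 0, 0, 0.008, 1, 0.333, 0.315, 0.157, 0, 0, 0.008, 1, 0.333, 0.315, 0.157, 0, 0, 0.008],
)

```text
time_s: 3.0
position: [0.5526, 0.1872, 0.2996]
tool_rot: [[-0.169, 0.986, -0.001], [0.986, 0.169, -0.0], [-0.0, -0.002, -1.0]]
ft_force: [0.3, -0.4, 0.8]
grip_width: 0.0852
```

```bash
cat > look.py <<'E'
from h import *
import sys
tag=sys.argv[1]
goto([.553,.19,.152],100)
im,d=imaging.get_image("wrist");c=imaging.get_calibration("wrist");W=cloud(c,d);np.save("wrist_W.npy",W)
cv2.imwrite(f"pics/w{tag}.png",im)
P=W.reshape(-1,3)
for t,z in (("wing",.162),("pin_top",.130)):
    for r in imaging.pinpoint("wrist",t)[:1]: print(t,np.round(r["pixel"],1),round(r["score"],2),np.round(at_z(c,r["pixel"],z-(.014 if t=="wing" else 0)),4))
for nm,c0,z0,z1,rr in (("wing",(.552,.19),.155,.168,.04),("pin",(.517,.278),.112,.136,.013)):
    r=np.hypot(P[:,0]-c0[0],P[:,1]-c0[1]);w=P[(r<rr)&(P[:,2]>z0)&(P[:,2]<z1)]
    if len(w)>5: print(nm,len(w),np.round(w.mean(0),4),cv2.minAreaRect(w[:,:2].astype(np.float32)*1000))
E
python3 look.py 1
```

```text
t 3.0 pos [0.5526 0.1872 0.2996] xang 99.74 q6 -2.6 tilt [-0.0015 -0.0004]
shift frac [0.009 0.004 0.492] turn frac -0.006
wing [315.1 222.9] 0.67 [0.5506 0.1863 0.148 ]
pin_top [285.8  70.1] 0.68 [0.5159 0.2782 0.13  ]
wing 1657 [0.5516 0.1898 0.1635] ((551.8349609375, 188.46986389160156), (13.778059005737305, 49.590641021728516), 9.722027778625488)
pin 1259 [0.5177 0.2777 0.1258] ((517.0843505859375, 278.1871337890625), (25.623830795288086, 25.632291793823242), 9.426737785339355)
```

View pics/w1.png

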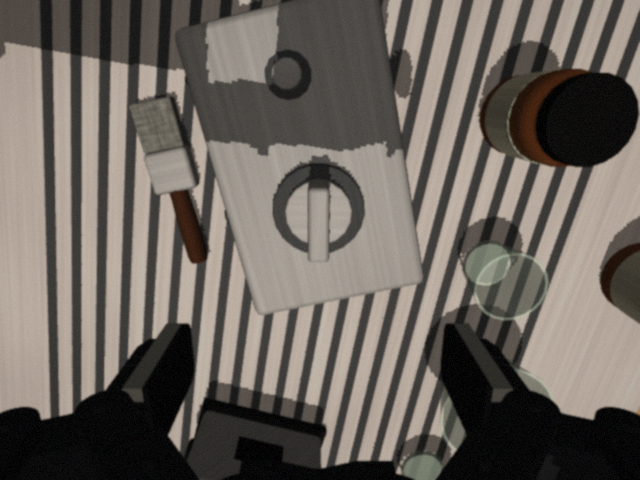

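The wrist view shows the wing at (318,222), upright in the image and centred between the fingers, with the pin at (288,73). All three cameras put the wing at about (0.552, 0.189), angle 100°. I'll descend partway with the jaws partly closed.

Emit:
step_arm(
  steps=[0.6, 0, 0, 0.15, 0, 0, 0, 0.6, 0, 0, 0.3, 0, 0, 0, 0.6, 0, 0, 0.3, 0, 0, 0],
  grip_force=40,
)

```text
time_s: 3.45
position: [0.5502, 0.1855, 0.2062]
tool_rot: [[-0.166, 0.986, -0.009], [0.986, 0.166, -0.001], [0.0, -0.009, -1.0]]
ft_force: [-0.2, -0.1, -0.0]
grip_width: 0.0512
```

```bash
python3 -c "
from h import *
goto([.5522,.1893,.158],99.9);st()"
```

```text
t 3.45 pos [0.5502 0.1855 0.2062] xang 99.58 q6 -2.6 tilt [-0.0094 -0.0012]
shift frac [0.011 0.01  0.161] turn frac -0.007
t 3.45 pos [0.5502 0.1855 0.2062] xang 99.58 q6 -2.62 F [-0.15 -0.08 -0.01] M [0.042 0.052 0.001] w 0.0512
```

Emit:
step_arm(
  steps=[0.6, 0, 0, 0, 0, 0, 0, 0.6, 0, 0, 0, 0, 0, 0],
)

```text
time_s: 3.65
position: [0.5537, 0.1866, 0.2134]
tool_rot: [[-0.167, 0.986, 0.005], [0.986, 0.167, 0.001], [-0.0, 0.005, -1.0]]
ft_force: [0.6, -0.3, 0.4]
grip_width: 0.0509
```

```bash
python3 -c "
from h import *
goto([.5522,.1893,.158],99.9);st();s=env.observe();print(s['q'],s['qvel'])"
```

```text
t 3.65 pos [0.5537 0.1866 0.2134] xang 99.63 q6 -2.6 tilt [0.0052 0.0006]
shift frac [ 0.01  -0.004  0.185] turn frac -0.006
t 3.65 pos [0.5537 0.1866 0.2134] xang 99.63 q6 -2.61 F [ 0.57 -0.32  0.39] M [-0.037 -0.017  0.012] w 0.0509
[ 7.02263332e+00  2.66208869e+01  7.23410638e+01  9.64371207e-06
  8.07396252e+01 -2.61128112e+00] [ 0.26952722 -0.04515443  0.21778317 -0.04319661 -0.5234572   0.08232172]
```

Emit:
step_arm(
  steps=[0.6, 0.009, 0, 0.06, 0, 0, 0, 0.6, 0.009, 0, 0.12, 0, 0, 0, 0.6, 0.009, 0, 0.15, 0, 0, 0, 0.6, 0.009, 0, 0.17, 0, 0, -0.006, 0.6, 0.009, 0, 0.17, 0, 0, -0.006, 0.6, 0.009, 0, 0.17, 0, 0, -0.006],
)

```text
time_s: 4.25
position: [0.5526, 0.1895, 0.1602]
tool_rot: [[-0.173, 0.985, 0.002], [0.985, 0.173, 0.0], [-0.0, 0.002, -1.0]]
ft_force: [0.4, -0.6, 0.1]
grip_width: 0.0515
```

```bash
python3 -c "
from h import *
goto([.5522,.1893,.158],99.9);st();s=env.observe();print(s['q'],s['qvel'])
im,d=imaging.get_image('wrist');cv2.imwrite('pics/w2.png',im)
goto([.5522,.1893,.158],99.9);
im,d=imaging.get_image('scene');cv2.imwrite('pics/s2.png',cv2.resize(im[100:280,270:510],None,fx=3,fy=3))
goto([.5522,.1893,.158],99.9);
"
```

```text
t 4.25 pos [0.5526 0.1895 0.1602] xang 99.93 q6 -2.6 tilt [0.0017 0.0002]
shift frac [-0.    -0.002  0.007] turn frac 0.001
t 4.25 pos [0.5526 0.1895 0.1602] xang 99.93 q6 -2.61 F [ 0.37 -0.57  0.1 ] M [ 0.004 -0.067 -0.013] w 0.0515
[ 7.32469989e+00  2.94378351e+01  7.68256467e+01 -4.89053373e-04
  7.36403071e+01 -2.60972739e+00] [-0.0673361  -0.1582355   0.04194341 -0.01507591 -0.11823163  0.06982388]
t 4.3 pos [0.5526 0.1895 0.1602] xang 99.93 q6 -2.6 tilt [0.0017 0.0002]
shift frac [-0.    -0.001  0.007] turn frac 0.001
t 4.35 pos [0.5526 0.1895 0.1601] xang 99.93 q6 -2.6 tilt [0.0016 0.0002]
shift frac [-0.001 -0.001  0.007] turn frac 0.001
```

View pics/w2.png

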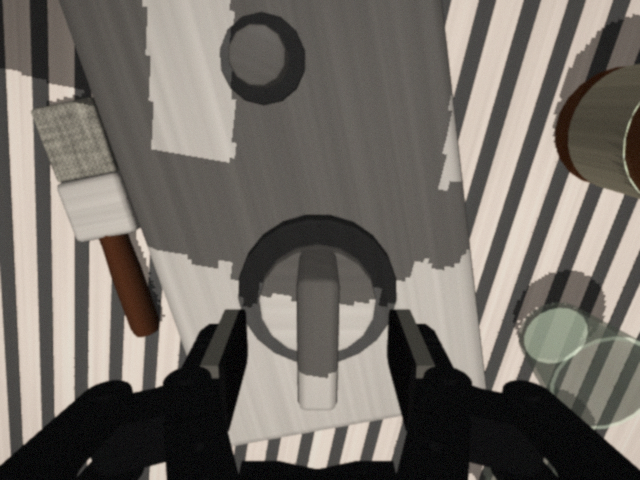

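View pics/s2.png

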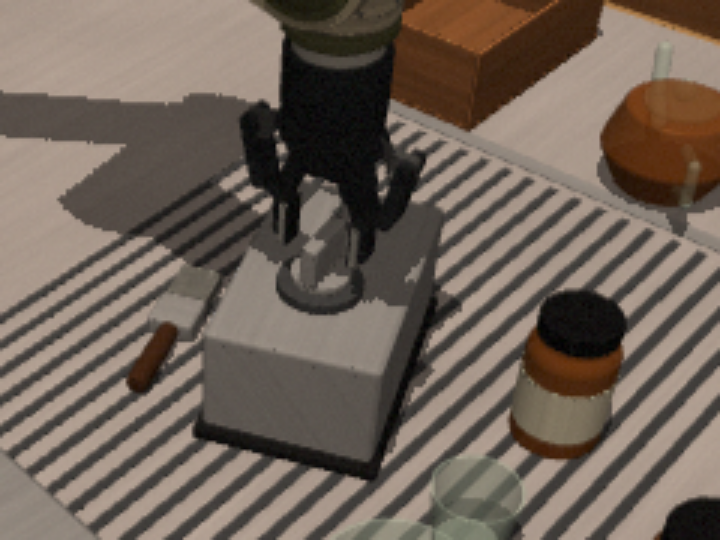

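The jaws straddle the wing: pads at columns 245 and 388, wing at 318, nothing else nearby. Closing now.

Emit:
step_arm(
  steps=[0.3, 0, 0, 0.007, 0, 0, 0, 0.1, 0, 0, 0.007, 0, 0, 0, 0, 0, 0, 0.007, 0, 0, 0, 0, 0, 0, 0.007, 0, 0, 0, 0, 0, 0, 0.007, 0, 0, 0, 0, 0, 0, 0.007, 0, 0, 0],
  grip_force=30,
)

```text
time_s: 4.95
position: [0.5525, 0.1895, 0.1573]
tool_rot: [[-0.173, 0.985, 0.001], [0.985, 0.173, 0.0], [0.0, 0.001, -1.0]]
ft_force: [2.4, 0.3, 0.3]
grip_width: 0.0134
```

```bash
python3 -c "
from h import *
goto([.5522,.1893,.158],99.9);st()"
```

```text
t 4.95 pos [0.5525 0.1895 0.1573] xang 99.93 q6 -2.6 tilt [0.0009 0.0002]
shift frac [-0.001 -0.001 -0.002] turn frac 0.001
t 4.95 pos [0.5525 0.1895 0.1573] xang 99.93 q6 -2.61 F [2.39 0.26 0.33] M [ 0.124 -0.432 -0.007] w 0.0134
```

Emit:
step_arm(
  steps=[0, 0, 0, 0, 0, 0, 0.1, 0, 0, 0, 0, 0, 0, 0.2, 0, 0, 0, 0, 0, 0, 0.3, 0, 0, 0, 0, 0, 0, 0.4, 0, 0, 0, 0, 0, 0, 0.5, 0, 0, 0, 0, 0, 0, 0.6, 0, 0, 0, 0, 0, 0, 0.7, 0, 0, 0, 0, 0, 0, 0.8, 0, 0, 0, 0, 0, 0, 0.9, 0, 0, 0, 0, 0, 0, 1.0],
)

```text
time_s: 5.95
position: [0.5516, 0.1898, 0.1573]
tool_rot: [[0.577, 0.817, -0.001], [0.817, -0.577, 0.001], [-0.0, -0.001, -1.0]]
ft_force: [-1.9, 2.2, 3.3]
grip_width: 0.0134
```

```bash
python3 -c "
from h import *
st()"
```

```text
t 5.95 pos [0.5516 0.1898 0.1573] xang 54.77 q6 42.57 F [-1.92  2.19  3.26] M [0.34  0.32  0.126] w 0.0134
```

Emit:
step_arm(
  steps=[0, 0, 0, 0, 0, 0, 0.1, 0, 0, 0, 0, 0, 0, 0.2, 0, 0, 0, 0, 0, 0, 0.3, 0, 0, 0, 0, 0, 0, 0.4, 0, 0, 0, 0, 0, 0, 0.5, 0, 0, 0, 0, 0, 0, 0.6, 0, 0, 0, 0, 0, 0, 0.7, 0, 0, 0, 0, 0, 0, 0.8, 0, 0, 0, 0, 0, 0, 0.9, 0, 0, 0, 0, 0, 0, 0.9],
)

```text
time_s: 6.95
position: [0.5512, 0.1905, 0.1573]
tool_rot: [[0.969, 0.248, -0.002], [0.248, -0.969, 0.002], [-0.001, -0.002, -1.0]]
ft_force: [-3.1, 4.9, 4.0]
grip_width: 0.0129
```

```bash
python3 -c "
from h import *
st()"
```

```text
t 6.95 pos [0.5512 0.1905 0.1573] xang 14.35 q6 83.01 F [-3.1   4.85  3.95] M [0.947 0.537 0.033] w 0.0129
```

Force and torque look right (about 0.08 N m steady). The last joint can't do it all in one grip, so I'll release, rise, turn the tool back half a turn and regrip.

Emit:
step_arm(
  steps=[0.6, 0, 0, 0, 0, 0, 0, 1, 0, 0, 0, 0, 0, 0, 1, 0, 0, 0, 0, 0, 0, 1, 0, 0, -0.15, 0, 0, 0, 1, 0, 0, -0.3, 0, 0, -0.15, 1, 0, 0, -0.4, 0, 0, -0.3, 1, 0, 0, -0.4, 0, 0, -0.48, 1, 0, 0, -0.4, 0, 0, -0.66, 1, 0, 0, -0.4, 0, 0, -0.84, 1, 0, 0, -0.4, 0, 0, -1],
)

```text
time_s: 7.95
position: [0.5522, 0.1893, 0.277]
tool_rot: [[0.504, 0.864, -0.0], [0.864, -0.504, -0.0], [-0.0, -0.0, -1.0]]
ft_force: [-0.5, -0.2, -0.7]
grip_width: 0.0858
```

Emit:
step_arm(
  steps=[1, 0, 0, 0, 0, 0, -0.18, 1, 0, 0, 0, 0, 0, -0.36, 1, 0, 0, 0, 0, 0, -0.54, 1, 0, 0, 0, 0, 0, -0.72, 1, 0, 0, 0, 0, 0, -0.9, 1, 0, 0, 0, 0, 0, -1],
)

```text
time_s: 8.55
position: [0.5522, 0.1892, 0.277]
tool_rot: [[-0.254, 0.967, -0.0], [0.967, 0.254, -0.0], [-0.0, -0.0, -1.0]]
ft_force: [0.5, 0.0, -0.7]
grip_width: 0.0854
```

Emit:
step_arm(
  steps=[1, 0, 0, 0, 0, 0, -0.18, 1, 0, 0, 0, 0, 0, -0.36, 1, 0, 0, 0, 0, 0, -0.54, 1, 0, 0, 0, 0, 0, -0.72, 1, 0, 0, 0, 0, 0, -0.9, 1, 0, 0, 0, 0, 0, -1],
)

```text
time_s: 9.15
position: [0.5522, 0.1893, 0.277]
tool_rot: [[-0.863, 0.504, -0.0], [0.504, 0.863, -0.0], [0.0, -0.0, -1.0]]
ft_force: [-1.1, -0.1, 0.1]
grip_width: 0.0856
```

Emit:
step_arm(
  steps=[1, 0, 0, 0, 0, 0, -0.18, 1, 0, 0, 0, 0, 0, -0.36, 1, 0, 0, 0, 0, 0, -0.54, 1, 0, 0, 0, 0, 0, -0.72, 1, 0, 0, 0, 0, 0, -0.9, 1, 0, 0, 0, 0, 0, -1, 1, 0, 0, 0, 0, 0, -1, 1, 0, 0, 0, 0, 0, -1],
)

```text
time_s: 9.95
position: [0.5522, 0.1894, 0.2771]
tool_rot: [[-0.969, -0.247, -0.0], [-0.247, 0.969, -0.0], [0.0, -0.0, -1.0]]
ft_force: [0.3, -0.1, -0.8]
grip_width: 0.0852
```

```bash
python3 look.py 3; python3 -c "
from h import *
st()"
```

```text
t 9.95 pos [0.5522 0.1894 0.2771] xang -165.7 q6 -97.0 tilt [-0.0001 -0.0001]
shift frac [-0.003  0.001  0.417] turn frac 2.095
wing [317.7 237. ] 0.92 [0.5521 0.1881 0.148 ]
pin_top [463.8 208.5] 0.74 [0.5152 0.2766 0.13  ]
wing 1888 [0.5502 0.1884 0.1624] ((551.8322143554688, 188.85177612304688), (49.91442108154297, 13.997187614440918), 16.529170989990234)
pin 1166 [0.5155 0.2744 0.1255] ((516.3575439453125, 275.63214111328125), (20.967809677124023, 25.80585479736328), 74.8944091796875)
t 10.1 pos [0.5521 0.1894 0.2771] xang -165.64 q6 -97.03 F [0.91 0.27 0.25] M [-0.011 -0.037  0.008] w 0.0856
```

View pics/w3.png

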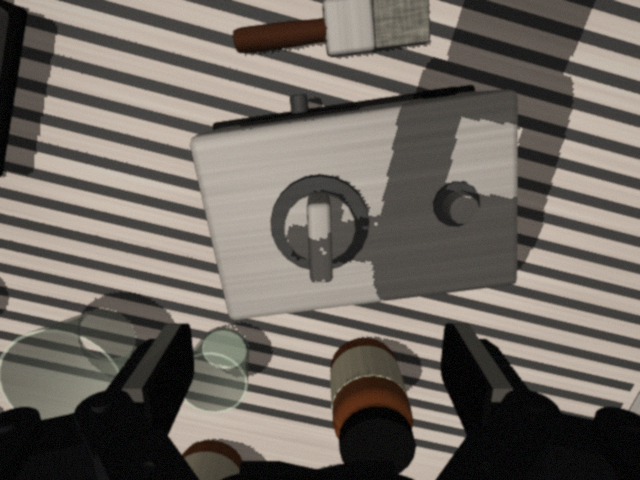

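The wing is now at (320,237), long axis about 16°: it followed about 83° and stayed put. I'll regrip in this orientation.

Emit:
step_arm(
  steps=[0.7, 0.001, 0.002, 0.1, 0, 0, -0.035, 0.6, 0.001, 0.002, 0.2, 0, 0, -0.035, 0.6, 0.001, 0.002, 0.3, 0, 0, -0.035, 0.6, 0.001, 0.002, 0.36, 0, 0, -0.035, 0.6, 0.001, 0.002, 0.397, 0, 0, -0.035, 0.4, 0.001, 0.002, 0.397, 0, 0, -0.035, 0.6, 0.001, 0.002, 0.397, 0, 0, -0.035],
  grip_force=40,
)

```text
time_s: 10.8
position: [0.5522, 0.19, 0.1589]
tool_rot: [[-0.961, -0.276, 0.001], [-0.276, 0.961, 0.0], [-0.001, -0.0, -1.0]]
ft_force: [-0.0, -0.2, -0.3]
grip_width: 0.0505
```

```bash
python3 -c "
from h import *
st()
im,d=imaging.get_image('wrist');cv2.imwrite('pics/w4.png',im)
st()"
```

```text
t 10.8 pos [0.5522 0.19   0.1589] xang -164.01 q6 -98.61 F [-0.02 -0.17 -0.26] M [-0.01   0.003  0.06 ] w 0.0505
t 10.85 pos [0.5523 0.1901 0.1592] xang -164.0 q6 -98.62 F [ 0.37 -0.96 -0.09] M [-0.022  0.01  -0.019] w 0.0511
```

View pics/w4.png

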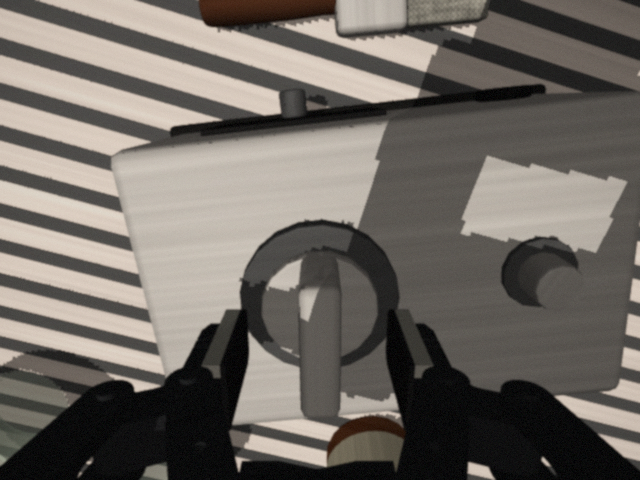

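The wing sits between the pads, about 1 mm to +y of centre. I'll shift slightly and close.

Emit:
step_arm(
  steps=[0.3, 0, 0.002, 0, 0, 0, 0, 0.1, 0, 0.002, 0, 0, 0, 0, 0, 0, 0.002, 0, 0, 0, 0, 0, 0, 0.002, 0, 0, 0, 0, 0, 0, 0.002, 0, 0, 0, 0, 0, 0, 0.002, 0, 0, 0, 0],
  grip_force=40,
)

```text
time_s: 11.45
position: [0.5517, 0.1907, 0.1587]
tool_rot: [[-0.961, -0.276, 0.001], [-0.276, 0.961, 0.0], [-0.001, 0.0, -1.0]]
ft_force: [-1.5, 1.2, 6.8]
grip_width: 0.013
```

```bash
python3 -c "
from h import *
st()"
```

```text
t 11.45 pos [0.5517 0.1907 0.1587] xang -163.98 q6 -98.57 F [-1.49  1.22  6.76] M [0.198 0.259 0.054] w 0.013
```

Emit:
step_arm(
  steps=[0, 0, 0, 0, 0, 0, 0.06, 0, 0, 0, 0, 0, 0, 0.12, 0, 0, 0, 0, 0, 0, 0.18, 0, 0, 0, 0, 0, 0, 0.24, 0, 0, 0, 0, 0, 0, 0.3, 0, 0, 0, 0, 0, 0, 0.36, 0, 0, 0, 0, 0, 0, 0.42, 0, 0, 0, 0, 0, 0, 0.42],
)

```text
time_s: 12.25
position: [0.5517, 0.1909, 0.1587]
tool_rot: [[-0.999, 0.051, 0.001], [0.051, 0.999, 0.001], [-0.001, 0.001, -1.0]]
ft_force: [-1.5, 2.7, 5.4]
grip_width: 0.0133
```

```bash
python3 -c "
from h import *
st()"
```

```text
t 12.25 pos [0.5517 0.1909 0.1587] xang 177.05 q6 -79.6 F [-1.47  2.7   5.41] M [0.437 0.227 0.067] w 0.0133
```

Emit:
step_arm(
  steps=[0, 0, 0, 0, 0, 0, 0.06, 0, 0, 0, 0, 0, 0, 0.12, 0, 0, 0, 0, 0, 0, 0.18, 0, 0, 0, 0, 0, 0, 0.18],
)

```text
time_s: 12.65
position: [0.5517, 0.191, 0.1586]
tool_rot: [[-0.981, 0.192, 0.001], [0.192, 0.981, 0.001], [-0.001, 0.001, -1.0]]
ft_force: [-0.6, 2.0, 4.4]
grip_width: 0.0132
```

```bash
cat >> h.py <<'E'
def tq(n=4):
    M=[];
    for i in range(n):
        s=env.observe();M.append(s["wrist_torque"][2])
        if i<n-1: imaging.get_image("top")
    R=np.array(s["tool_rot"]);a=np.degrees(np.arctan2(R[1,0],R[0,0]))
    print("t",round(s["time_s"],2),"xang",round(a,2),"F",np.round(s["ft_force"],1),"Mz",round(np.mean(M),3),np.round(M,3))
E
python3 -c "
from h import *
tq()"
```

```text
t 12.8 xang 169.03 F [-0.9  2.2  6.3] Mz 0.029 [ 0.065  0.021  0.038 -0.009]
```

Emit:
step_arm(
  steps=[0, 0, 0, 0, 0, 0, 0.05, 0, 0, 0, 0, 0, 0, 0.1, 0, 0, 0, 0, 0, 0, 0.1],
)

```text
time_s: 13.1
position: [0.5517, 0.1911, 0.1587]
tool_rot: [[-0.963, 0.268, 0.001], [0.268, 0.963, 0.001], [-0.001, 0.001, -1.0]]
ft_force: [-1.3, 2.5, 4.6]
grip_width: 0.013
```

```bash
python3 -c "
from h import *
tq(3)"
```

```text
t 13.2 xang 164.53 F [-1.2  2.8  5.7] Mz 0.093 [0.082 0.11  0.087]
```

Emit:
step_arm(
  steps=[0, 0, 0, 0, 0, 0, 0.05, 0, 0, 0, 0, 0, 0, 0.1, 0, 0, 0, 0, 0, 0, 0.1],
)

```text
time_s: 13.5
position: [0.5517, 0.1911, 0.1587]
tool_rot: [[-0.939, 0.343, 0.001], [0.343, 0.939, 0.001], [-0.001, 0.002, -1.0]]
ft_force: [-0.7, 2.6, 5.4]
grip_width: 0.0136
```

```bash
python3 -c "
from h import *
tq(3)"
```

```text
t 13.6 xang 160.02 F [-1.1  3.7  5.9] Mz 0.07 [0.052 0.086 0.074]
```

Emit:
step_arm(
  steps=[0, 0, 0, 0, 0, 0, 0.05, 0, 0, 0, 0, 0, 0, 0.1, 0, 0, 0, 0, 0, 0, 0.1],
)

```text
time_s: 13.9
position: [0.5517, 0.1912, 0.1587]
tool_rot: [[-0.91, 0.415, 0.001], [0.415, 0.91, 0.001], [-0.001, 0.002, -1.0]]
ft_force: [-1.3, 2.6, 5.5]
grip_width: 0.0131
```

```bash
python3 -c "
from h import *
tq(3)"
```

```text
t 14.0 xang 155.52 F [-1.4  3.   5.6] Mz 0.051 [0.046 0.005 0.102]
```

Emit:
step_arm(
  steps=[0, 0, 0, 0, 0, 0, 0.05, 0, 0, 0, 0, 0, 0, 0.1, 0, 0, 0, 0, 0, 0, 0.1],
)

```text
time_s: 14.3
position: [0.5518, 0.1912, 0.1587]
tool_rot: [[-0.874, 0.485, 0.001], [0.485, 0.874, 0.001], [-0.0, 0.002, -1.0]]
ft_force: [-1.8, 2.9, 5.6]
grip_width: 0.0131
```

```bash
python3 -c "
from h import *
tq(3)"
```

```text
t 14.4 xang 151.03 F [-1.2  3.2  5.1] Mz 0.038 [0.002 0.052 0.058]
```

Emit:
step_arm(
  steps=[0, 0, 0, 0, 0, 0, 0.05, 0, 0, 0, 0, 0, 0, 0.1, 0, 0, 0, 0, 0, 0, 0.1],
)

```text
time_s: 14.7
position: [0.5518, 0.1913, 0.1586]
tool_rot: [[-0.834, 0.552, 0.001], [0.552, 0.834, 0.001], [-0.0, 0.002, -1.0]]
ft_force: [0.1, 3.0, 4.6]
grip_width: 0.013
```

```bash
python3 -c "
from h import *
tq(3)"
```

```text
t 14.8 xang 146.53 F [-1.1  3.7  5.4] Mz 0.086 [0.078 0.114 0.066]
```

Emit:
step_arm(
  steps=[0, 0, 0, 0, 0, 0, 0.05, 0, 0, 0, 0, 0, 0, 0.1, 0, 0, 0, 0, 0, 0, 0.1],
)

```text
time_s: 15.1
position: [0.5518, 0.1913, 0.1587]
tool_rot: [[-0.788, 0.616, 0.001], [0.616, 0.788, 0.002], [-0.0, 0.002, -1.0]]
ft_force: [-0.5, 4.1, 5.7]
grip_width: 0.0132
```

```bash
python3 -c "
from h import *
tq(3)"
```

```text
t 15.2 xang 142.03 F [-0.3  3.6  5.3] Mz 0.049 [0.053 0.08  0.014]
```

Emit:
step_arm(
  steps=[0, 0, 0, 0, 0, 0, 0.05, 0, 0, 0, 0, 0, 0, 0.1, 0, 0, 0, 0, 0, 0, 0.1],
)

```text
time_s: 15.5
position: [0.5518, 0.1913, 0.1587]
tool_rot: [[-0.737, 0.676, 0.001], [0.676, 0.737, 0.002], [0.0, 0.002, -1.0]]
ft_force: [-0.7, 4.7, 5.2]
grip_width: 0.0131
```

```bash
python3 -c "
from h import *
tq(3)"
```

```text
t 15.6 xang 137.52 F [-0.3  4.2  5.1] Mz 0.045 [-0.007  0.09   0.05 ]
```

Emit:
step_arm(
  steps=[0, 0, 0, 0, 0, 0, 0.05, 0, 0, 0, 0, 0, 0, 0.1, 0, 0, 0, 0, 0, 0, 0.1],
)

```text
time_s: 15.9
position: [0.5519, 0.1914, 0.1587]
tool_rot: [[-0.682, 0.732, 0.002], [0.732, 0.682, 0.002], [0.0, 0.002, -1.0]]
ft_force: [-0.4, 4.6, 5.3]
grip_width: 0.013
```

```bash
python3 -c "
from h import *
tq(3)"
```

```text
t 16.0 xang 133.04 F [0.3 4.1 5.3] Mz 0.095 [0.09  0.092 0.101]
```

Emit:
step_arm(
  steps=[0, 0, 0, 0, 0, 0, 0.05, 0, 0, 0, 0, 0, 0, 0.1, 0, 0, 0, 0, 0, 0, 0.1],
)

```text
time_s: 16.3
position: [0.5519, 0.1914, 0.1587]
tool_rot: [[-0.622, 0.783, 0.002], [0.783, 0.622, 0.002], [0.0, 0.002, -1.0]]
ft_force: [0.6, 4.0, 5.8]
grip_width: 0.0133
```

```bash
python3 -c "
from h import *
tq(3)"
```

```text
t 16.4 xang 128.55 F [-0.6  4.4  5.1] Mz 0.07 [0.022 0.071 0.116]
```

Emit:
step_arm(
  steps=[0, 0, 0, 0, 0, 0, 0.05, 0, 0, 0, 0, 0, 0, 0.1, 0, 0, 0, 0, 0, 0, 0.1],
)

```text
time_s: 16.7
position: [0.5519, 0.1914, 0.1587]
tool_rot: [[-0.559, 0.829, 0.002], [0.829, 0.559, 0.002], [0.0, 0.002, -1.0]]
ft_force: [-0.2, 5.1, 5.6]
grip_width: 0.013
```

```bash
python3 -c "
from h import *
tq(3)"
```

```text
t 16.8 xang 124.06 F [0.4 5.5 4.8] Mz 0.179 [0.163 0.177 0.197]
```

Torque is starting to rise. I'll use finer steps from here.

Emit:
step_arm(
  steps=[0, 0, 0, 0, 0, 0, 0.03, 0, 0, 0, 0, 0, 0, 0.06, 0, 0, 0, 0, 0, 0, 0.06],
)

```text
time_s: 17.1
position: [0.5519, 0.1914, 0.1587]
tool_rot: [[-0.52, 0.854, 0.002], [0.854, 0.52, 0.002], [0.001, 0.003, -1.0]]
ft_force: [0.6, 5.1, 5.6]
grip_width: 0.0133
```

```bash
python3 -c "
from h import *
tq(5)"
```

```text
t 17.3 xang 121.37 F [-0.   4.3  5.8] Mz 0.261 [0.253 0.284 0.279 0.262 0.228]
```

Emit:
step_arm(
  steps=[0, 0, 0, 0, 0, 0, 0.03, 0, 0, 0, 0, 0, 0, 0.06, 0, 0, 0, 0, 0, 0, 0.06],
)

```text
time_s: 17.6
position: [0.552, 0.1914, 0.1587]
tool_rot: [[-0.479, 0.878, 0.002], [0.878, 0.479, 0.002], [0.001, 0.003, -1.0]]
ft_force: [0.6, 5.1, 4.5]
grip_width: 0.0133
```

```bash
python3 -c "
from h import *
tq(5)"
```

```text
t 17.8 xang 118.68 F [0.7 4.8 5. ] Mz 0.38 [0.319 0.385 0.388 0.382 0.424]
```

Torque is 0.38 N m, climbing at about 2 N m/rad, so the screw is firmly bottomed. The fit puts first contact at a tool angle of about 127°. I'll back off about 100° to about 218°, which covers the 8° of spring-back, 90° and a little slack.

Emit:
step_arm(
  steps=[0, 0, 0, 0, 0, 0, -0.1, 0, 0, 0, 0, 0, 0, -0.2, 0, 0, 0, 0, 0, 0, -0.3, 0, 0, 0, 0, 0, 0, -0.4, 0, 0, 0, 0, 0, 0, -0.5, 0, 0, 0, 0, 0, 0, -0.6, 0, 0, 0, 0, 0, 0, -0.7, 0, 0, 0, 0, 0, 0, -0.8, 0, 0, 0, 0, 0, 0, -0.9, 0, 0, 0, 0, 0, 0, -1],
)

```text
time_s: 18.8
position: [0.5517, 0.1911, 0.1587]
tool_rot: [[-0.96, 0.279, 0.001], [0.279, 0.96, 0.001], [-0.001, 0.001, -1.0]]
ft_force: [-0.6, 2.9, 6.3]
grip_width: 0.0132
```

```bash
python3 -c "
from h import *
tq(2)"
```

```text
t 18.85 xang 164.05 F [-1.3  2.9  6.7] Mz -0.059 [-0.081 -0.037]
```

Emit:
step_arm(
  steps=[0, 0, 0, 0, 0, 0, -0.1, 0, 0, 0, 0, 0, 0, -0.2, 0, 0, 0, 0, 0, 0, -0.3, 0, 0, 0, 0, 0, 0, -0.4, 0, 0, 0, 0, 0, 0, -0.5, 0, 0, 0, 0, 0, 0, -0.6, 0, 0, 0, 0, 0, 0, -0.7, 0, 0, 0, 0, 0, 0, -0.8, 0, 0, 0, 0, 0, 0, -0.9, 0, 0, 0, 0, 0, 0, -1],
)

```text
time_s: 19.85
position: [0.5518, 0.1906, 0.1586]
tool_rot: [[-0.876, -0.482, 0.001], [-0.482, 0.876, 0.0], [-0.001, -0.0, -1.0]]
ft_force: [-1.0, -0.2, 5.2]
grip_width: 0.0131
```

```bash
python3 -c "
from h import *
tq(2)"
```

```text
t 19.9 xang -150.96 F [-1.2  2.1  5.9] Mz -0.092 [-0.097 -0.088]
```

Emit:
step_arm(
  steps=[0, 0, 0, 0, 0, 0, -0.1, 0, 0, 0, 0, 0, 0, -0.2, 0, 0, 0, 0, 0, 0, -0.21, 0, 0, 0, 0, 0, 0, -0.21],
)

```text
time_s: 20.3
position: [0.5518, 0.1905, 0.1587]
tool_rot: [[-0.787, -0.617, 0.001], [-0.617, 0.787, 0.0], [-0.001, -0.001, -1.0]]
ft_force: [-0.7, 0.4, 6.9]
grip_width: 0.0134
```

```bash
python3 -c "
from h import *
tq(3); st()"
```

```text
t 20.4 xang -141.94 F [-1.3  0.3  6.2] Mz -0.094 [-0.073 -0.088 -0.122]
t 20.4 pos [0.5518 0.1905 0.1587] xang -141.94 q6 -120.62 F [-1.29  0.26  6.23] M [ 0.093  0.166 -0.122] w 0.0131
```

Backed off to 218°. I'll release, rise and check the wing angle.

Emit:
step_arm(
  steps=[0.3, 0, 0, 0, 0, 0, 0, 0.6, 0, 0, 0, 0, 0, 0, 0.8, 0, 0, 0, 0, 0, 0, 0.8, 0, 0, -0.1, 0, 0, 0, 0.8, 0, 0, -0.25, 0, 0, 0, 0.8, 0, 0, -0.4, 0, 0, 0, 0.8, 0, 0, -0.4, 0, 0, 0, 0.8, 0, 0, -0.4, 0, 0, 0],
)

```text
time_s: 21.2
position: [0.5516, 0.1905, 0.2784]
tool_rot: [[-0.787, -0.617, 0.001], [-0.617, 0.787, 0.0], [-0.001, -0.001, -1.0]]
ft_force: [0.5, 0.4, -1.0]
grip_width: 0.0683
```

```bash
python3 look.py 5; python3 -c "
from h import *
st()
im,d=imaging.get_image('top');W=cloud(imaging.get_calibration('top'),d);P=W.reshape(-1,3)
r=np.hypot(P[:,0]-.552,P[:,1]-.19);w=P[(r<.04)&(P[:,2]>.155)&(P[:,2]<.168)]
print(len(w)); print(cv2.minAreaRect(w[:,:2].astype(np.float32)*1000) if len(w)>5 else '')
"
```

```text
t 21.2 pos [0.5516 0.1905 0.2784] xang -141.94 q6 -120.6 tilt [0.0014 0.0001]
shift frac [-0.002 -0.004  0.421] turn frac 2.624
wing [316.8 237.5] 0.61 [0.5514 0.189  0.148 ]
pin_top [450.7 261. ] 0.83 [0.513 0.274 0.13 ]
wing 1857 [0.55   0.1877 0.1611] ((551.1622924804688, 188.60325622558594), (49.18552017211914, 14.004629135131836), 36.00584030151367)
pin 1060 [0.5158 0.2739 0.1242] ((517.1377563476562, 275.72705078125), (25.628459930419922, 20.783756256103516), 3.314471960067749)
t 21.35 pos [0.5511 0.1905 0.2765] xang -141.94 q6 -120.62 F [-0.78 -0.49  0.49] M [ 0.004 -0.02  -0.003] w 0.0682
273
((552.6487426757812, 191.08148193359375), (50.2592887878418, 14.127778053283691), 36.3861198425293)
```

View pics/w5.png

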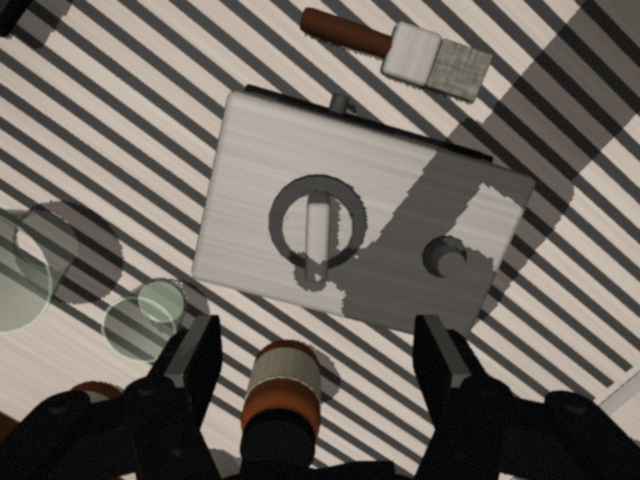

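The wing is at (318,240), long axis 36.2° from both the top and wrist depth. That is about 88° back from first contact. I'll move over the pin with the jaws shut.

Emit:
step_arm(
  steps=[0.5, -0.03, 0.1, 0, 0, 0, 0.15, 0.2, -0.06, 0.2, 0, 0, 0, 0.3, 0, -0.088, 0.3, 0, 0, 0, 0.45, 0, -0.088, 0.3, 0.1, 0, 0, 0.6, 0, -0.088, 0.3, 0.2, 0, 0, 0.75, 0, -0.088, 0.3, 0.25, 0, 0, 0.9, 0, -0.088, 0.3, 0.25, 0, 0, 1, 0, -0.088, 0.3, 0.25, 0, 0, 1, 0, -0.088, 0.3, 0.25, 0, 0, 1],
  grip_force=30,
)

```text
time_s: 22.3
position: [0.5169, 0.2777, 0.2027]
tool_rot: [[-0.993, 0.119, -0.0], [0.119, 0.993, -0.0], [0.0, -0.0, -1.0]]
ft_force: [0.3, 0.6, 0.0]
grip_width: -0.0
```

```bash
python3 -c "
from h import *
st();goto([.5163,.2775,.152])
im,d=imaging.get_image('wrist');cv2.imwrite('pics/w6.png',im)
c=imaging.get_calibration('wrist')
for r in imaging.pinpoint('wrist','pin_top')[:1]: print(r['pixel'],r['score'],at_z(c,r['pixel'],.13))
im,d=imaging.get_image('scene');cv2.imwrite('pics/s6.png',cv2.resize(im[100:280,270:510],None,fx=3,fy=3))
"
```

```text
t 22.3 pos [0.5169 0.2777 0.2027] xang 173.18 q6 -66.49 F [0.35 0.58 0.04] M [ 0.004  0.001 -0.051] w -0.0
t 22.3 pos [0.5169 0.2777 0.2027] xang 173.18 q6 -66.5 tilt [-0.0005 -0.0001]
shift frac [ 0.002 -0.001  0.169] turn frac None
[318.9, 267.7] 0.95 [0.51542005 0.27696227 0.13      ]
```

View pics/w6.png

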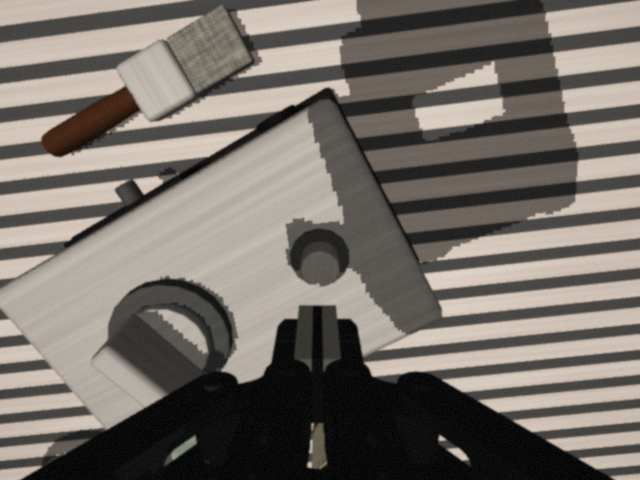

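View pics/s6.png

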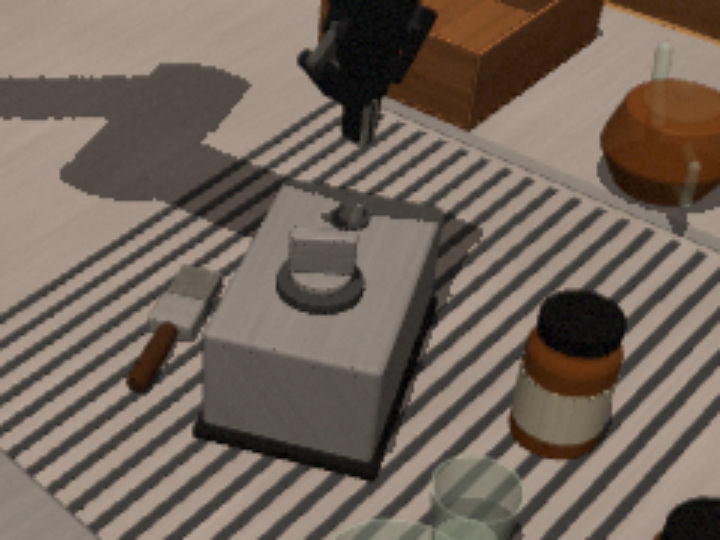

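The closed tips (col 318) line up with the pin (319,262). I'll turn the knuckles away from the wing and descend to just above the pin.

Emit:
step_arm(
  steps=[0, 0.002, 0, 0, 0, 0, 0.17, 0, 0.002, 0, 0, 0, 0, 0.34, 0, 0.002, 0, 0, 0, 0, 0.51, 0, 0.002, 0, 0, 0, 0, 0.68, 0, 0.002, 0, 0.05, 0, 0, 0.85, 0, 0.002, 0, 0.1, 0, 0, 1, 0, 0.002, 0, 0.14, 0, 0, 1, 0, 0.002, 0, 0.16, 0, 0, 1, 0, 0.002, 0, 0.16, 0, 0, 1, 0, 0.002, 0, 0.16, 0, 0, 1],
)

```text
time_s: 23.45
position: [0.5165, 0.2779, 0.1555]
tool_rot: [[-0.618, 0.786, 0.001], [0.786, 0.618, 0.0], [-0.0, 0.001, -1.0]]
ft_force: [0.0, -1.0, 0.6]
grip_width: 0.0004
```

```bash
python3 -c "
from h import *
st();goto([.5163,.2775,.147])
im,d=imaging.get_image('wrist');cv2.imwrite('pics/w7.png',im)
"
```

```text
t 23.45 pos [0.5165 0.2779 0.1555] xang 128.15 q6 -21.43 F [ 0.01 -1.04  0.6 ] M [0.007 0.013 0.016] w 0.0004
t 23.45 pos [0.5165 0.2779 0.1555] xang 128.15 q6 -21.4 tilt [0.0008 0.0003]
shift frac [-0.    -0.001  0.028] turn frac None
```

View pics/w7.png

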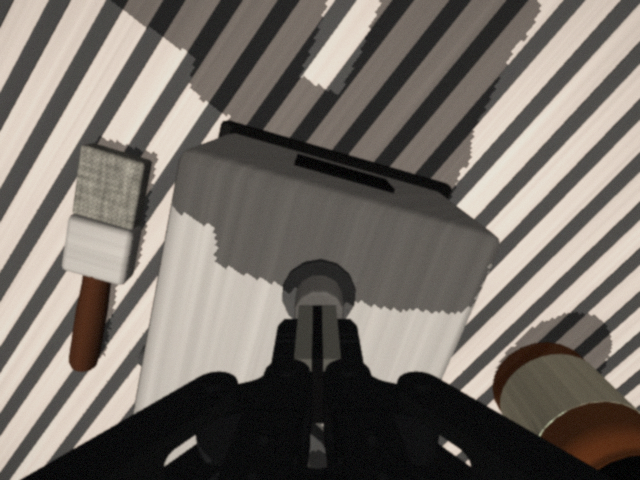

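The tips are directly over the pin. I'll press slowly, about 1 mm per row.

Emit:
step_arm(
  steps=[0, 0, 0, 0.005, 0, 0, 0, 0, 0, 0, 0.01, 0, 0, 0, 0, 0, 0, 0.015, 0, 0, 0, 0, 0, 0, 0.02, 0, 0, 0, 0, 0, 0, 0.024, 0, 0, 0, 0, 0, 0, 0.028, 0, 0, 0, 0, 0, 0, 0.031, 0, 0, 0, 0, 0, 0, 0.034, 0, 0, 0, 0, 0, 0, 0.037, 0, 0, 0, 0, 0, 0, 0.04, 0, 0, 0],
)

```text
time_s: 24.5
position: [0.5163, 0.2778, 0.1431]
tool_rot: [[-0.617, 0.787, 0.0], [0.787, 0.617, 0.0], [-0.0, 0.0, -1.0]]
ft_force: [-0.2, -0.2, 3.8]
grip_width: -0.0003
```

```bash
python3 -c "
from h import *
st()"
```

```text
t 24.5 pos [0.5163 0.2778 0.1431] xang 128.06 q6 -21.34 F [-0.24 -0.22  3.82] M [-0.108  0.216  0.006] w -0.0003
```

Emit:
step_arm(
  steps=[0, 0, 0, 0.003, 0, 0, 0, 0, 0, 0, 0.006, 0, 0, 0, 0, 0, 0, 0.009, 0, 0, 0, 0, 0, 0, 0.012, 0, 0, 0, 0, 0, 0, 0.015, 0, 0, 0, 0, 0, 0, 0.015, 0, 0, 0],
)

```text
time_s: 25.1
position: [0.5163, 0.2778, 0.1384]
tool_rot: [[-0.616, 0.787, -0.0], [0.787, 0.616, 0.0], [0.0, 0.0, -1.0]]
ft_force: [-0.1, -1.0, 4.3]
grip_width: -0.0004
```

```bash
python3 -c "
from h import *
st()"
```

```text
t 25.1 pos [0.5163 0.2778 0.1384] xang 128.06 q6 -21.34 F [-0.07 -0.95  4.26] M [0.011 0.082 0.057] w -0.0004
```

Emit:
step_arm(
  steps=[0, 0, 0, 0.002, 0, 0, 0, 0, 0, 0, 0.004, 0, 0, 0, 0, 0, 0, 0.006, 0, 0, 0, 0, 0, 0, 0.007, 0, 0, 0, 0, 0, 0, 0.007, 0, 0, 0],
)

```text
time_s: 25.6
position: [0.5163, 0.2778, 0.1364]
tool_rot: [[-0.617, 0.787, -0.0], [0.787, 0.617, -0.0], [-0.0, -0.0, -1.0]]
ft_force: [-1.5, 0.6, 3.3]
grip_width: -0.0002
```

```bash
python3 -c "
from h import *
st()"
```

```text
t 25.6 pos [0.5163 0.2778 0.1364] xang 128.06 q6 -21.34 F [-1.46  0.61  3.28] M [-0.037  0.106  0.004] w -0.0002
```

Emit:
step_arm(
  steps=[0, 0, 0, 0.002, 0, 0, 0, 0, 0, 0, 0.004, 0, 0, 0, 0, 0, 0, 0.004, 0, 0, 0],
)

```text
time_s: 25.9
position: [0.5163, 0.2778, 0.1354]
tool_rot: [[-0.617, 0.787, 0.0], [0.787, 0.617, 0.0], [-0.0, 0.0, -1.0]]
ft_force: [-2.0, -0.2, 5.4]
grip_width: -0.0003
```

```bash
python3 -c "
from h import *
st()"
```

```text
t 25.9 pos [0.5163 0.2778 0.1354] xang 128.06 q6 -21.34 F [-2.   -0.21  5.37] M [-0.1    0.278  0.01 ] w -0.0003
```

Emit:
step_arm(
  steps=[0, 0, 0, 0.002, 0, 0, 0, 0, 0, 0, 0.004, 0, 0, 0, 0, 0, 0, 0.004, 0, 0, 0],
)

```text
time_s: 26.2
position: [0.5163, 0.2778, 0.1346]
tool_rot: [[-0.616, 0.787, 0.001], [0.787, 0.616, 0.0], [-0.0, 0.001, -1.0]]
ft_force: [-2.6, -1.5, 9.4]
grip_width: 0.0
```

```bash
python3 -c "
from h import *
st()"
```

```text
t 26.2 pos [0.5163 0.2778 0.1346] xang 128.06 q6 -21.34 F [-2.57 -1.52  9.4 ] M [-0.097  0.451 -0.054] w 0.0
```

The force is rising at about 4 N/mm, so the pin is on the washer. I'll go a touch more, then let go.

Emit:
step_arm(
  steps=[0, 0, 0, 0.002, 0, 0, 0, 0, 0, 0, 0.004, 0, 0, 0, 0, 0, 0, 0.004, 0, 0, 0, 0, 0, 0, 0.004, 0, 0, 0],
)

```text
time_s: 26.6
position: [0.5164, 0.2778, 0.1339]
tool_rot: [[-0.617, 0.787, 0.001], [0.787, 0.617, 0.0], [-0.001, 0.001, -1.0]]
ft_force: [-3.4, -1.4, 10.9]
grip_width: -0.0003
```

```bash
python3 -c "
from h import *
st()"
```

```text
t 26.6 pos [0.5164 0.2778 0.1339] xang 128.07 q6 -21.34 F [-3.41 -1.45 10.85] M [-0.196  0.555 -0.013] w -0.0003
```

Emit:
step_arm(
  steps=[0, 0, 0, -0.02, 0, 0, 0, 0, 0, 0, -0.06, 0, 0, 0, 0, 0, 0, -0.15, 0, 0, 0, 0, 0, 0, -0.3, 0, 0, 0, 0, 0, 0, -0.45, 0, 0, 0, 0, 0, 0, -0.5, 0, 0, 0, 0, 0, 0, -0.5, 0, 0, 0],
)

```text
time_s: 27.3
position: [0.5168, 0.278, 0.2856]
tool_rot: [[-0.617, 0.787, 0.005], [0.787, 0.617, 0.002], [-0.002, 0.005, -1.0]]
ft_force: [0.4, 0.2, -0.3]
grip_width: 0.0002
```

```bash
python3 - <<'E'
from h import *
st()
for n in ("wrist","top","scene"):
    im,d=imaging.get_image(n);W=cloud(imaging.get_calibration(n),d);P=W.reshape(-1,3)
    cv2.imwrite(f"pics/{n}8.png",im)
    r=np.hypot(P[:,0]-.552,P[:,1]-.19);w=P[(r<.04)&(P[:,2]>.155)&(P[:,2]<.168)]
    if len(w)>5: print(n,"wing",len(w),cv2.minAreaRect(w[:,:2].astype(np.float32)*1000))
    r=np.hypot(P[:,0]-.5163,P[:,1]-.2775);w=P[(r<.007)&(P[:,2]>.1)&(P[:,2]<.14)]
    r3=np.hypot(P[:,0]-.5163,P[:,1]-.2775);b=P[(r3>.02)&(r3<.03)&(P[:,2]>.1)&(P[:,2]<.125)]
    if len(w)>3: print(n,"pin z",np.median(w[:,2]),"steel z",np.median(b[:,2]))
st()
E
```

```text
t 27.3 pos [0.5168 0.278  0.2856] xang 128.07 q6 -21.34 F [ 0.44  0.18 -0.29] M [-0.004 -0.021  0.023] w 0.0002
wrist wing 545 ((538.5245971679688, 180.17214965820312), (20.16921043395996, 14.715587615966797), 34.650081634521484)
wrist pin z 0.11846143241651569 steel z 0.10867825786443694
top wing 274 ((552.8421020507812, 191.06869506835938), (50.40789031982422, 14.002055168151855), 36.53458023071289)
top pin z 0.11946315288553389 steel z 0.1093268928791385
scene wing 128 ((553.88427734375, 189.2394256591797), (47.48729705810547, 16.316028594970703), 35.58879089355469)
scene pin z 0.11984343798260905 steel z 0.11036368209588998
t 27.45 pos [0.5158 0.2776 0.2812] xang 128.06 q6 -21.34 F [-0.46  0.17 -1.18] M [-0.039  0.02  -0.013] w -0.0004
```

View pics/top8.png

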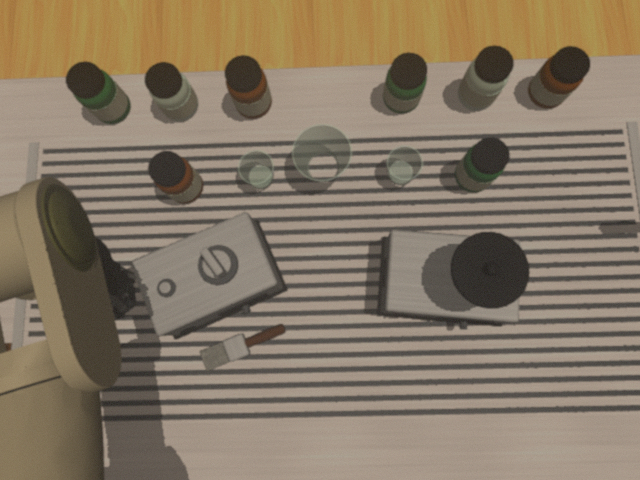

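View pics/wrist8.png

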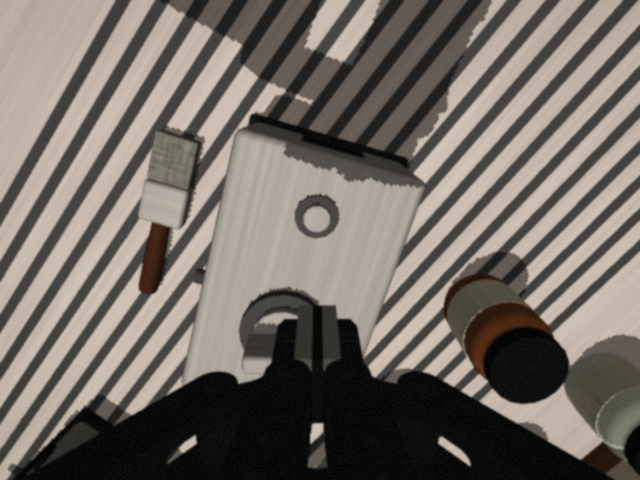

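The top view shows the wing unchanged at 36° (213,262). The pin at (165,288) is down, its top at 0.119–0.120 m, and the brush, cups, jars and other mill are where they started. The arm is clear of everything, so I'm handing in.

```bash
python3 -c "
from rig import close_job
print(close_job())"
```

```text
the job is handed in; nothing more can be done
None
```

The grind is set and the lock pin is down. I handed the job in at about 27.5 s, and the hand-in gives no verdict.

- **Wing screw:** I turned it clockwise in two grips, because the last joint's range did not allow it in one. The torque stayed near the 0.08 N m friction level, then climbed at about 2 N m per rad. I stopped at about 0.38 N m measured, firmly bottomed and well under 0.6.
- **Back-off:** I turned it back and released it. Afterwards the wing read 36° in the top, wrist and scene depth images. That is about 88° back from first contact, give or take a few degrees: the grip lagged the tool by about 2°, and the torque readings were noisy. The allowed error is 20°.
- **Lock pin:** I pressed it with shut jaws until the washer pushed back at about 11 N, then let go. Its top now reads 0.118–0.120 m, about 10 mm above the steel top, so it is fully down.
- **Everything else:** In the last top view the other mill, brush, cups, jars and hopper look unmoved by eye. The arm is raised about 0.15 m clear of the pin. The last wrist view saw only part of the wing, so I went by the top and scene views there. No check failed.

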